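# Sheathe the probe thermometer and close the spice basket

## Task

Take the probe thermometer out of the drying stand and push it point-down into the narrow clear sheath in the pull-out basket, all the way until its collar sits on the sheath's mouth; let go of it. Then gently slide the basket fully shut, and leave the skewer and everything else standing where it is.

Things in the scene. Friction and masses are not known exactly. Their poses are not given: they have to be found in the camera images.
- probe_grip (a point): Centre of the grip of the loose probe thermometer (40 g): black barrel 15 mm in diameter, 46 mm tall, over a black collar 24 mm in diameter, 4 mm thick, over a steel stem 6 mm in diameter. It starts upright in either hole of the drying stand, its collar on the stand's top. This point is on the axis, 27 mm above the collar's underside; z up along the axis.
- probe_collar (a point): Underside of the thermometer's collar, on the axis; the stem runs 95 mm down from here, its last 10 mm tapering to a point. z up along the axis.
- stand_top (a point): Steel drying stand, fixed, 150 x 56 mm plate whose top is 118 mm above the counter; this point is the centre of that top face. Its x axis runs along the row of two 10 mm holes, at x = -36 mm and +36 mm; below the plate it is open between two end legs.
- skewer: Kebab skewer standing in the stand's other hole: pear-shaped wooden handle 26 mm in diameter and 38 mm tall over a 6 mm steel rod. Origin at the underside of the handle. To be left alone.
- sheath_mouth (a point): Centre of the mouth of the upright clear plastic sheath in the basket: tube 18 mm outside, 112 mm tall, 9 mm bore, the top 14 mm a black flare to a mouth about 16 mm inside, 25 mm outside. Clipped to a cross rail 85 mm behind the basket's front, up to 70 mm left or right of its middle; it stays put. Mouth 141 mm above the counter, 48 mm above the box lids. z up, x as the basket's.
- plug (a joint): Black rubber plug in the sheath's bore, m pushed down; at 0 its top is 77 mm below the mouth and stops the stem's tip. It gives at about 4 N, does not spring back, and is not moved by the thermometer's weight; it must go down about 0.018 before the collar sits on the mouth.
- basket_front (a point): Pull-out steel wire basket, 340 mm wide, 290 mm deep, rim 85 mm high, holding four clear boxes and a tadka pan; its runner lever is already released. This point: centre of the outer face of the flat plate (130 mm wide, 30 mm tall) on its front, 70 mm above the counter. x is level and points the way it slides shut (away from the robot), y left, z up.
- basket (a joint): How far the basket is pulled out, m: 0 is fully shut against its stop; it starts 0.09 to 0.13 out. Sliding friction about 2.5 N; it stays where it is left.
- ramekin: White ceramic ramekin, 76 mm across, 45 mm tall, on the counter; origin under its centre. Bystander.
- tumbler: Steel tumbler, 68 mm across, 85 mm tall; origin under its centre. Bystander.
- spoon: Wooden masala spoon, 240 mm long, lying on the counter left of the basket. Bystander.
- jar: Glass jar with steel lid, 64 mm across, 90 mm tall; origin under its centre. Bystander.
- oil: Amber oil bottle, 60 mm across, 170 mm tall; origin under its centre. Bystander.

How it is judged:
By the outcome, as a careful person would: the job done as asked, in the order asked, and still so for the second after the job is handed in, with the robot touching nothing.
It also fails if it takes over 54 s, if anything falls off the work surface, if the arm or the gripper's body presses on something with over 40 N, if the wrist force passes 120 N, or if a joint passes its speed limit or range.

## Robot

A 7-joint arm with a two-finger parallel gripper is mounted at the origin on the work surface. World frame = base frame: x ahead of the robot, y to its left, z up, the work surface at z = 0. Lengths are in m, angles in degrees, forces in N, time in s.
With the tool pointing down it reaches from about 0.35 to 0.9 m from the base axis. Payload 7.2 kg.
Tool frame: the origin (TCP) lies on the centre line of the jaws, within the pads' length; the fingertips stand 19 mm ahead of it and the grasp point (between the pads) is the TCP; z points along the fingers, y is the line along which they close (so a half turn about z gives the same grasp; the last joint's range is limited). The gripper opens to 85 mm and grips with 20 to 120 N. Pads are 22 mm wide; open, the fingers measure 114 mm over their backs; the gripper's body (76 mm by 85 mm) begins 54 mm behind the grasp point. The pads swing forward as they close: fully open they stand 13 mm farther back than shut.
Start: joints at [-77.303, 23.554, -0.728, 91.456, 0.321, 64.991, -4.71], TCP at [0.179, 0.599, 0.25] pointing down, gripper open.
Joint ranges: [-169.25, 169.25], [-16.82, 113.86], [-84.01, 82.57], [7.8, 145.47], [-59.2, 239.2], [7.22, 106.19], [-163.78, 163.78]. Speed limits (degrees/s): [136.94, 136.94, 172.46, 172.46, 180, 180, 180].

## Interface

Orientations are given as a 3x3 rotation matrix whose columns are the frame's x, y, z axes.
In Python, from station import r, eyes, job gives the robot as it stands.
- The arm moves only by the shell command python3 -m crank 'ROWS' [OPENING] [FORCE]. ROWS is JSON, a list of rows, each a list of 2 entries, a list of its own where there are three numbers: the shift along the tool's x, y, z in mm, then the turn about the tool's z in rad. A call has 1 to 10 rows; each row is the pose to reach, as a shift and turn from the pose commanded when the call began, along the tool's axes at that moment; what a row does not reach only later rows make up. A row lasts 1/8 s, in which the tool goes at most 62.5 mm and 10.7 degrees, less where a joint would pass 70% of its speed; a pose out of reach is approached as far as the arm can. A call with a gripper value outside its range is refused whole. OPENING is the closure, from -1 (fully open) to 1 (shut), so that 0 is half open, set as the call begins (- or left out, the last holds). The fingers move at their own pace and stop on an object; FORCE is the grip in N (left out, the last holds). Time passes only in rows, so rows that repeat a pose let the fingers close. It gives the time, the measured TCP pose, the force, the opening and the grip force at its end, in the units of the state.
- r.sense(): the state, without advancing time (a new reading comes with each control period).
- eyes.grab_frame(name): name is "side" or "top"; returns the picture (384x512x3 uint8, red, green, blue); there is no depth.
- eyes.get_calibration(name): a dict with "fx", "fy", "cx", "cy" (pixels), "eye" and "rotation" of the camera in the world. Camera axes: x right, y down, z forward; pixel columns grow to the right and rows downward; lengths in m; the calibration is good to about 2 mm. A picture is of the moment at which its call begins. get_calibration takes no time and is no camera call.
- job.close_job(): hands the job in; it is judged then, once.
The state is a dict: "time_s": time; "joints": joint angles; "dq": joint speeds; "effort": joint torques, N m; "ee_pos": TCP position; "eef_rot": TCP orientation; "contact_force": force on the tool from outside, world axes, zero at the start; "wrist_torque": the same for the moment, N m; "finger_gap": finger opening in m; "grasp_force": force on a finger pad.
Only numpy, scipy, OpenCV 4.12 (cv2) and the standard library are available. Lean on these libraries where they do the work, as an engineer would, in place of code of your own. Each camera call takes 0.05 s, during which the arm holds its last target. There are 200 camera calls.

## Working session

There is one attempt and no reset: what is moved stays moved. The work goes in short steps, Python scripts to look and compute and a shell command to move; the robot and the scene stay as the last step left them, time stands still between calls to the robot, and variables do not carry over. Pictures are saved under pics/ and viewed, at most 11 in all, crops included, and the job is handed in when it is done.

```bash
mkdir -p pics; ls; python3 - <<'E'
from station import r,eyes,job
import cv2
for n in("side","top"):
    im=eyes.grab_frame(n); cv2.imwrite(f"pics/{n}0.png",im[...,::-1]); print(eyes.get_calibration(n))
s=r.sense(); print(s)
E
```

```text
pics
{'fx': 370.461410324739, 'fy': 370.461410324739, 'cx': 249.01825297777964, 'cy': 197.9917155653144, 'eye': array([ 0.34830457, -0.79286577,  0.82511851]), 'rotation': array([[ 0.97912977, -0.12878393,  0.15722465],
       [-0.20322886, -0.62692714,  0.75210398],
       [ 0.00170949, -0.76835998, -0.64001564]])}
{'fx': 378.6752887488712, 'fy': 378.6752887488712, 'cx': 257.04846027886106, 'cy': 185.5739414961651, 'eye': array([0.30345923, 0.03058425, 1.44301747]), 'rotation': array([[-6.08214227e-03, -9.85019911e-01,  1.72333349e-01],
       [-9.99980688e-01,  6.21131099e-03,  2.10291219e-04],
       [-1.27755706e-03, -1.72328742e-01, -9.85038666e-01]])}
{'time_s': 0.1, 'joints': array([-77.30258776,  23.59759395,  -0.72689347,  91.49933492,
         0.32172813,  64.99201793,  -4.70833875]), 'dq': array([ 0.0549988 , -0.04358075,  0.01877643, -0.18230113,  0.02379971,
       -0.00927723,  0.03951181]), 'effort': array([ 1.81887593e-03, -6.01828480e+01,  6.83969557e-01, -3.00084615e+01,
        1.40317477e-02,  6.39198523e-03, -3.17367926e-05]), 'ee_pos': array([0.17853856, 0.59850836, 0.24951323]), 'eef_rot': array([[-9.58306721e-01,  2.85741377e-01, -3.06119133e-04],
       [ 2.85741511e-01,  9.58305579e-01, -1.48565769e-03],
       [-1.31158201e-04, -1.51118669e-03, -9.99998850e-01]]), 'contact_force': array([-0.3644947 ,  0.22011316, -0.63632051]), 'wrist_torque': array([-0.00441783, -0.0260122 , -0.01799489]), 'grasp_force': 0.0, 'finger_gap': 0.08557210004652768}
```

View pics/side0.png

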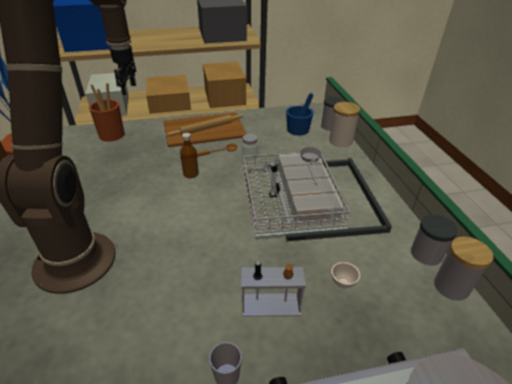

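View pics/top0.png

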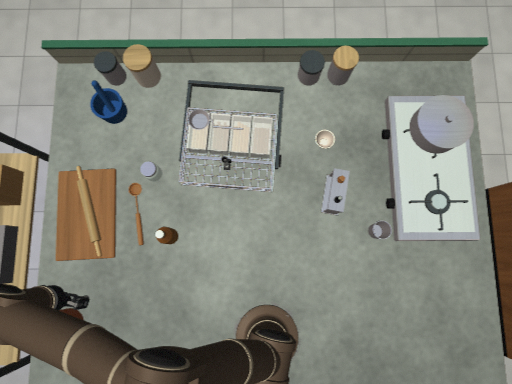

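```bash
cat > h.py <<'E'
import numpy as np,cv2
from station import r,eyes,job
C={n:eyes.get_calibration(n) for n in("side","top")}
def ray(n,u,v):
    c=C[n]; d=c["rotation"]@np.array([(u-c["cx"])/c["fx"],(v-c["cy"])/c["fy"],1]); return c["eye"],d/np.linalg.norm(d)
def plane(n,u,v,z):
    e,d=ray(n,u,v); return e+d*(z-e[2])/d[2]
def tri(a,b):
    (e,d),(f,g)=ray("side",*a),ray("top",*b)
    t=np.linalg.lstsq(np.c_[d,-g],f-e,rcond=None)[0]; p,q=e+d*t[0],f+g*t[1]
    return (p+q)/2,np.linalg.norm(p-q)
def proj(n,p):
    c=C[n]; q=c["rotation"].T@(np.array(p)-c["eye"]); return np.array([c["fx"]*q[0]/q[2]+c["cx"],c["fy"]*q[1]/q[2]+c["cy"]])
def blobs(im,box,f,amin=4):
    x0,y0,x1,y1=box; m=f(im[y0:y1,x0:x1].astype(int)).astype(np.uint8)
    n,_,st,ce=cv2.connectedComponentsWithStats(m)
    return [(tuple(np.round(ce[i]+[x0,y0],1)),(st[i][:4]+[x0,y0,0,0]).tolist(),int(st[i][4])) for i in range(1,n) if st[i][4]>=amin]
dark=lambda a:a.max(2)<60
wood=lambda a:(a[...,0]-a[...,2]>50)
E
python3 - <<'E'
from h import *
s=eyes.grab_frame("side");t=eyes.grab_frame("top")
for nm,im,b in(("s",s,(235,255,310,285)),("t",t,(318,165,355,217)),("ssh",s,(262,155,290,205)),("tsh",t,(212,150,240,175))):
    print(nm,"dark",blobs(im,b,dark),"wood",blobs(im,b,wood))
def crop(im,b,k): x0,y0,x1,y1=b; return cv2.resize(im[y0:y1,x0:x1],None,fx=k,fy=k,interpolation=cv2.INTER_NEAREST)
A=[crop(s,(235,255,315,320),5),crop(t,(310,160,360,220),5),crop(s,(240,145,320,210),5),crop(t,(175,75,290,195),3)]
W=np.zeros((600,800,3),np.uint8)
for i,a in enumerate(A):
    a=a[:300,:400]; 
    W[(i//2)*300:(i//2)*300+a.shape[0],(i%2)*400:(i%2)*400+a.shape[1]]=a
cv2.imwrite("pics/c0.png",W[...,::-1])
E
```

```text
s dark [((np.float64(257.4), np.float64(272.1)), [254, 265, 8, 15], 95)] wood [((np.float64(288.2), np.float64(270.2)), [285, 264, 8, 14], 82)]
t dark [((np.float64(336.7), np.float64(199.7)), [335, 197, 5, 6], 21)] wood [((np.float64(340.8), np.float64(178.8)), [338, 176, 7, 7], 37)]
ssh dark [((np.float64(274.0), np.float64(168.0)), [270, 165, 8, 7], 42), ((np.float64(277.3), np.float64(187.7)), [276, 183, 4, 10], 34), ((np.float64(272.4), np.float64(195.0)), [269, 193, 8, 4], 17)] wood []
tsh dark [((np.float64(225.9), np.float64(159.7)), [222, 157, 9, 6], 33), ((np.float64(227.3), np.float64(167.5)), [224, 164, 6, 6], 14)] wood []
```

View pics/c0.png

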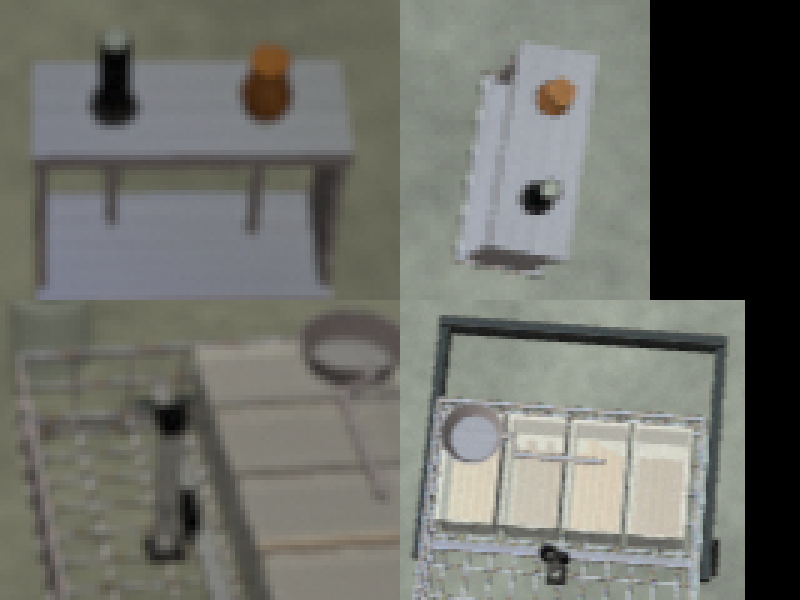

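```bash
python3 - <<'E'
from h import *
np.set_printoptions(precision=4,suppress=True)
print("mouth tri",tri((273.8,165.5),(226,159.7)),"planes",plane("side",273.8,165.5,.141),plane("top",226,159.7,.141))
print("cap",tri((258,262.5),(339.8,197.5)), plane("side",258,262.5,.168),plane("top",339.8,197.5,.168))
print("barrel-all side@.134",plane("side",257.5,272.1,.137), "collar",plane("side",257.6,276,.122))
print("skewer",tri((288.2,270.2),(340.8,178.8)),plane("side",288.2,270.2,.14),plane("top",340.8,178.8,.15))
for a in((334.4,168.4),(349.6,171),(344,212.4)):print("stand c",plane("top",*a,.118))
f=lambda u,v:(175+(u-400)/3,75+(v-300)/3)
for a in((440,318),(727,340)):print("frame back",plane("top",*f(*a),.0))
for a in((440,398),(705,420)):print("rim back",plane("top",*f(*a),.085))
E
python3 - <<'E'
from h import *
t=eyes.grab_frame("top");s=eyes.grab_frame("side")
a=cv2.resize(t[95:200,170:290],None,fx=4,fy=4,interpolation=cv2.INTER_CUBIC)
b=cv2.resize(s[145:245,235:395],None,fx=2,fy=2,interpolation=cv2.INTER_CUBIC)
W=np.zeros((420,800,3),np.uint8);W[:,:480]=a;W[:200,480:]=b
cv2.imwrite("pics/c1.png",W[...,::-1])
E
```

```text
mouth tri (array([0.6225, 0.1389, 0.1527]), np.float64(0.0012487216260252177)) planes [0.6279 0.1553 0.141 ] [0.6247 0.14   0.141 ]
cap (array([ 0.4834, -0.2503,  0.1671]), np.float64(0.000599159543002218)) [ 0.4829 -0.251   0.168 ] [ 0.4836 -0.2501  0.168 ]
barrel-all side@.134 [ 0.4817 -0.2536  0.137 ] collar [ 0.4823 -0.2532  0.122 ]
skewer (array([ 0.5538, -0.2632,  0.1377]), np.float64(0.0006031889326030198)) [ 0.5528 -0.265   0.14  ] [ 0.5517 -0.2604  0.15  ]
stand c [ 0.5959 -0.2464  0.118 ]
stand c [ 0.5861 -0.3003  0.118 ]
stand c [ 0.4378 -0.2735  0.118 ]
frame back [0.9893 0.3077 0.    ]
frame back [ 0.955  -0.0807  0.    ]
rim back [0.8414 0.2886 0.085 ]
rim back [ 0.8102 -0.0446  0.085 ]
```

View pics/c1.png

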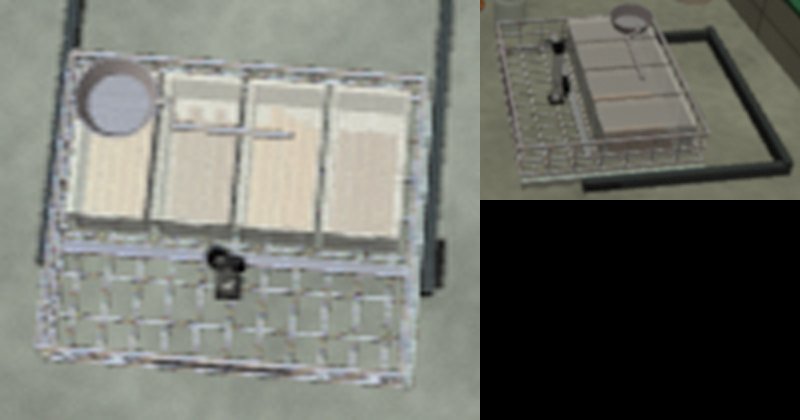

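```bash
cat >> h.py <<'E'
def go(*targets,yaw=None):
    s=r.sense(); R=s["eef_rot"]; 
    for t in targets: print("shift mm",np.round(1000*R.T@(np.array(t)-s["ee_pos"]),1))
    if yaw is not None:
        a=np.degrees(np.arctan2(R[1,1],R[0,1])); print("turn rad",round(-np.radians(yaw-a),3))
E
python3 - <<'E'
from h import *
np.set_printoptions(precision=4,suppress=True)
for v in (165.5,166.8):print("mouth",tri((273.8,v),(224.7,159.6)),plane("side",273.8,v,.141),plane("top",224.7,159.6,.141))
f=lambda u,v:(170+u/4,95+v/4)
for a in((40,350),(405,381)):print("front rim",plane("top",*f(*a),.085))
for a in((65,245),(408,270)):print("cross rail",plane("top",*f(*a),.085))
go((.42,.2,.27),yaw=80.1)
E
```

```text
mouth (array([0.6238, 0.1438, 0.1492]), np.float64(0.0014210684622442075)) [0.6279 0.1553 0.141 ] [0.6251 0.1446 0.141 ]
mouth (array([0.6247, 0.1443, 0.1438]), np.float64(0.0004888477525034354)) [0.6261 0.1483 0.141 ] [0.6251 0.1446 0.141 ]
front rim [0.5542 0.3118 0.085 ]
front rim [ 0.5235 -0.0206  0.085 ]
cross rail [0.6526 0.2916 0.085 ]
cross rail [ 0.6269 -0.0247  0.085 ]
shift mm [-345.3 -313.2  -19.8]
turn rad -0.117
```

```bash
python3 -m crank '[[[-25,-20,-2],[-0.01]],[[-70,-60,-5],[-0.02]],[[-120,-105,-8],[-0.04]],[[-170,-150,-10],[-0.06]],[[-220,-195,-12],[-0.08]],[[-265,-240,-15],[-0.1]],[[-305,-275,-18],[-0.11]],[[-330,-300,-20],[-0.117]],[[-345,-313,-20],[-0.117]],[[-345,-313,-20],[-0.117]]]' && python3 - <<'E'
from h import *
print(r.sense()["ee_pos"]); go((.45,-.0,.25),(.4825,-.252,.23),(.4825,-.252,.2),yaw=80.1)
E
```

```text
schema error: expected a number
```

```bash
python3 -m crank '[[[-25,-20,-2],-0.01],[[-70,-60,-5],-0.02],[[-120,-105,-8],-0.04],[[-170,-150,-10],-0.06],[[-220,-195,-12],-0.08],[[-265,-240,-15],-0.1],[[-305,-275,-18],-0.11],[[-330,-300,-20],-0.117],[[-345,-313,-20],-0.117],[[-345,-313,-20],-0.117]]' && python3 - <<'E'
from h import *
print(r.sense()["ee_pos"]); go((.45,-.0,.25),(.4825,-.252,.23),(.4825,-.252,.2),yaw=80.1)
E
```

```text
time_s: 1.55
ee_pos: [0.4204, 0.1991, 0.2705]
eef_rot: [[-0.985, 0.175, 0.0], [0.175, 0.985, 0.0], [-0.0, 0.0, -1.0]]
contact_force: [0.1, -0.0, 0.6]
finger_gap: 0.0855
grasp_force: 0.0
[0.42042839 0.19907896 0.27046453]
shift mm [ -64.  -190.8   20.5]
shift mm [-140.1 -433.2   40.5]
shift mm [-140.1 -433.2   70.5]
turn rad -0.003
```

```bash
python3 -m crank '[[[-8,-25,2],0],[[-24,-75,8],0],[[-42,-130,14],0],[[-60,-185,20],0],[[-78,-240,26],0],[[-96,-295,32],0],[[-113,-350,38],0],[[-128,-400,44],0],[[-140,-433,48],0],[[-140,-433,48],0]]' && python3 - <<'E'
from h import *
t=eyes.grab_frame("top");s=eyes.grab_frame("side")
a=cv2.resize(t[160:225,310:375],None,fx=6,fy=6,interpolation=cv2.INTER_CUBIC)
b=cv2.resize(s[225:290,225:290],None,fx=6,fy=6,interpolation=cv2.INTER_CUBIC)
cv2.imwrite("pics/c2.png",np.hstack([a,b])[...,::-1])
p=r.sense()["ee_pos"];print(p,proj("side",p),proj("side",p+[0,0,-.05]))
go((.4825,-.252,.145),yaw=80.1)
E
```

```text
time_s: 2.8
ee_pos: [0.4834, -0.2517, 0.2217]
eef_rot: [[-0.985, 0.175, -0.001], [0.175, 0.985, -0.001], [0.001, -0.001, -1.0]]
contact_force: [-0.3, -0.3, 0.2]
finger_gap: 0.0853
grasp_force: 0.0
[ 0.48360372 -0.24876351  0.22182   ] [258.48459351 245.63169339] [258.09030951 260.60652653]
shift mm [ 0.5 -3.4 76.8]
turn rad 0.001
```

View pics/c2.png

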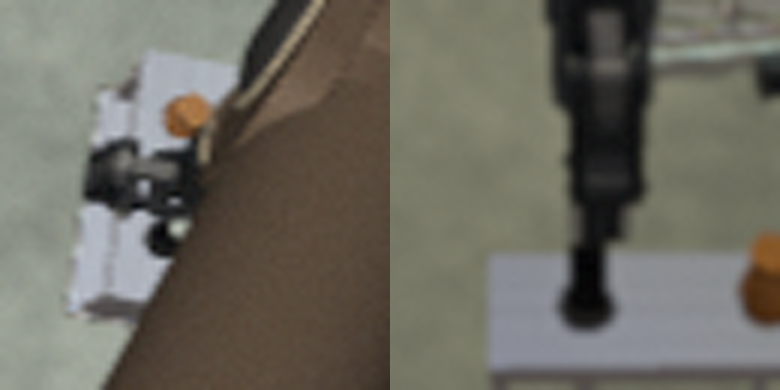

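```bash
python3 -m crank '[[[0,0,15],0],[[0,0,35],0],[[0,0,53],0],[[0,0,67],0],[[0,0,75],0],[[0,0,76],0],[[0,0,76],0]]' && python3 -m crank '[[[0,0,0],0],[[0,0,0],0],[[0,0,0],0],[[0,0,0],0],[[0,0,0],0],[[0,0,0],0],[[0,0,0],0],[[0,0,0],0]]' 1 40
```

```text
time_s: 3.78
ee_pos: [0.4835, -0.2504, 0.1466]
eef_rot: [[-0.985, 0.172, 0.001], [0.172, 0.985, -0.0], [-0.001, -0.0, -1.0]]
contact_force: [0.1, -0.3, -0.2]
finger_gap: 0.0854
grasp_force: 0.0
time_s: 4.78
ee_pos: [0.4834, -0.2503, 0.1465]
eef_rot: [[-0.985, 0.172, 0.0], [0.172, 0.985, -0.0], [-0.0, 0.0, -1.0]]
contact_force: [0.6, -0.2, 3.9]
finger_gap: 0.0137
grasp_force: 38.9
```

```bash
python3 -m crank '[[[0,0,-6],0],[[0,0,-18],0],[[0,0,-40],0],[[0,0,-65],0],[[0,0,-90],0],[[0,0,-115],0],[[0,0,-135],0],[[0,0,-148],0],[[0,0,-150],0],[[0,0,-150],0]]' && python3 - <<'E'
from h import *
go((.50,-.05,.3),(.6,.1,.3),(.625,.145,.3),yaw=85)
t=eyes.grab_frame("side");cv2.imwrite("pics/c3.png",cv2.resize(t[180:300,200:330],None,fx=5,fy=5)[:, :, ::-1])
E
```

```text
time_s: 6.02
ee_pos: [0.4831, -0.25, 0.2959]
eef_rot: [[-0.985, 0.172, -0.001], [0.172, 0.985, 0.0], [0.001, 0.0, -1.0]]
contact_force: [0.5, -0.2, -0.9]
finger_gap: 0.0133
grasp_force: 38.9
shift mm [ 17.7 200.   -4.1]
shift mm [-55.1 364.9  -4.1]
shift mm [-72.  413.5  -4.1]
turn rad -0.085
```

View pics/c3.png

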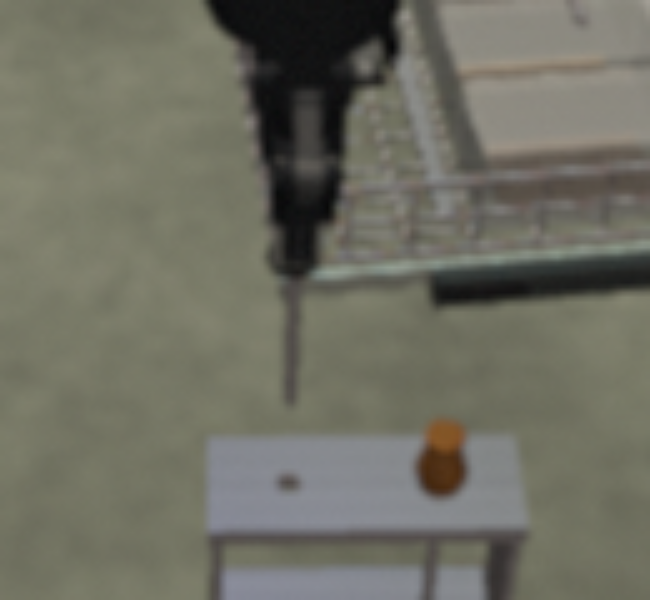

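```bash
python3 -m crank '[[[-2,15,-1],-0.01],[[-8,50,-2],-0.02],[[-16,100,-4],-0.03],[[-25,150,-4],-0.04],[[-34,200,-4],-0.05],[[-43,250,-4],-0.06],[[-52,300,-4],-0.07],[[-60,345,-4],-0.08],[[-66,385,-4],-0.085],[[-70,405,-4],-0.085]]' && python3 -m crank '[[[-2,4,0],0],[[-2,8,0],0],[[-2,8,0],0],[[-2,8,0],0]]' && python3 - <<'E'
from h import *
np.set_printoptions(precision=4,suppress=True)
p=r.sense()["ee_pos"];print(p)
print("tip0",plane("side",258.3,260.4,.1724))
tip=p+[0,0,-.1235]
for n in("side","top"):print(n,"tip",proj(n,tip),"collar",proj(n,p+[0,0,-.0285]),"mouth",proj(n,(.625,.145,.141)))
s=eyes.grab_frame("side");t=eyes.grab_frame("top")
a=cv2.resize(s[125:205,240:305],None,fx=6,fy=6,interpolation=cv2.INTER_CUBIC)
b=cv2.resize(t[120:200,195:245],None,fx=6,fy=6,interpolation=cv2.INTER_CUBIC)
cv2.imwrite("pics/c4.png",np.hstack([a,b])[...,::-1])
E
```

```text
time_s: 7.32
ee_pos: [0.6215, 0.1405, 0.2992]
eef_rot: [[-0.996, 0.084, -0.002], [0.084, 0.996, 0.0], [0.002, 0.0, -1.0]]
contact_force: [0.2, 0.6, -0.8]
finger_gap: 0.0139
grasp_force: 39.0
time_s: 7.82
ee_pos: [0.6245, 0.1433, 0.3006]
eef_rot: [[-0.996, 0.089, 0.0], [0.089, 0.996, -0.0], [-0.0, 0.0, -1.0]]
contact_force: [-0.2, 0.9, -0.1]
finger_gap: 0.0141
grasp_force: 39.0
[0.6245 0.1433 0.3006]
tip0 [ 0.4841 -0.2487  0.1724]
side tip [274.227  158.2816] collar [275.6732 131.5382] mouth [273.7266 167.4119]
top tip [224.1822 157.2531] collar [221.5997 149.9317] mouth [224.5843 159.6383]
```

View pics/c4.png

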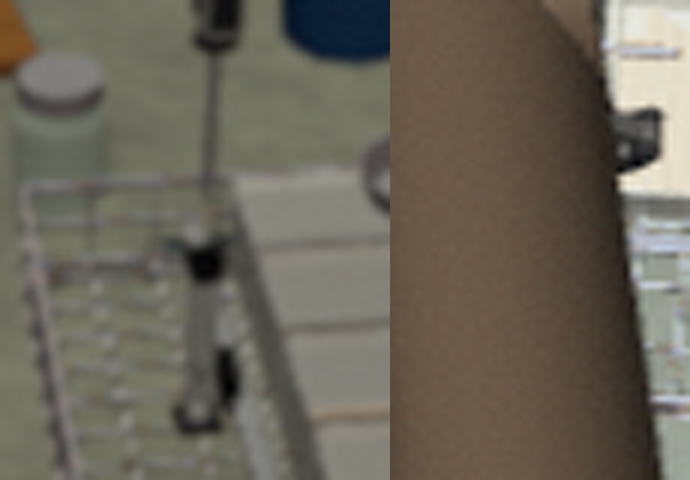

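```bash
python3 - <<'E'
from h import *
np.set_printoptions(precision=1,suppress=True)
for nm,x,y in(("A",.625,.145),("B",.628,.156)):
    for z in(.141,.127,.064,.029):print(nm,z,proj("side",(x,y,z)),proj("top",(x,y,z)))
s=cv2.imread("pics/side0.png");t=cv2.imread("pics/top0.png")
a=cv2.resize(s[155:203,258:292],None,fx=11,fy=11,interpolation=cv2.INTER_CUBIC)
b=cv2.resize(t[146:182,206:242],None,fx=11,fy=11,interpolation=cv2.INTER_CUBIC)
b=np.vstack([b,np.zeros((a.shape[0]-b.shape[0],b.shape[1],3),np.uint8)])
W=np.hstack([a,b])
for x in range(0,W.shape[1],55):W[:4,x:x+2]=(0,0,255)
for y in range(0,W.shape[0],55):W[y:y+2,:4]=(0,0,255)
cv2.imwrite("pics/c5.png",np.clip(W*1.6,0,255).astype(np.uint8))
E
```

```text
A 0.141 [273.7 167.4] [224.6 159.6]
A 0.127 [273.5 171. ] [224.9 160.6]
A 0.064 [272.7 186.4] [226.4 164.6]
A 0.029 [272.3 194.5] [227.1 166.7]
B 0.141 [273.8 165.4] [221.5 158.8]
B 0.127 [273.6 168.9] [221.8 159.8]
B 0.064 [272.7 184.3] [223.4 163.8]
B 0.029 [272.3 192.4] [224.2 165.9]
```

View pics/c5.png

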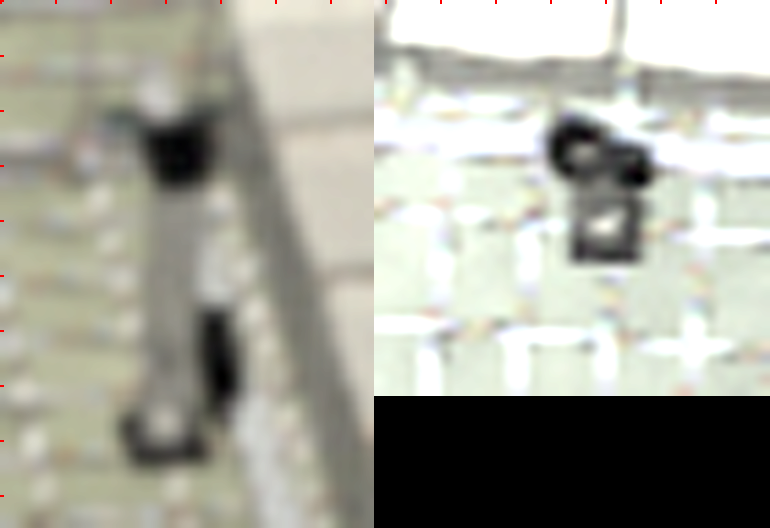

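```bash
python3 -m crank '[[[0,0.5,8],0],[[0,0.5,18],0],[[0,0.5,26],0],[[0,0.5,34],0],[[0,0.5,40],0],[[0,0.5,46],0],[[0,0.5,50],0],[[0,0.5,54],0],[[0,0.5,54],0]]'
```

```text
time_s: 9.05
ee_pos: [0.6246, 0.1451, 0.2461]
eef_rot: [[-0.996, 0.088, 0.0], [0.088, 0.996, 0.0], [-0.0, 0.0, -1.0]]
contact_force: [-0.2, -0.3, 0.7]
finger_gap: 0.0138
grasp_force: 38.9
```

```bash
python3 -m crank '[[[0,0,6],0],[[0,0,13],0],[[0,0,20],0],[[0,0,27],0],[[0,0,34],0],[[0,0,41],0],[[0,0,46],0],[[0,0,50],0],[[0,0,50],0]]'; python3 - <<'E'
from h import *
s=eyes.grab_frame("side")
cv2.imwrite("pics/c6.png",cv2.resize(s[125:205,240:305],None,fx=7,fy=7,interpolation=cv2.INTER_CUBIC)[...,::-1])
E
```

```text
time_s: 10.18
ee_pos: [0.6242, 0.1453, 0.1957]
eef_rot: [[-0.996, 0.088, -0.001], [0.088, 0.996, 0.0], [0.001, -0.0, -1.0]]
contact_force: [3.6, 3.1, -2.9]
finger_gap: 0.0139
grasp_force: 38.9
```

View pics/c6.png

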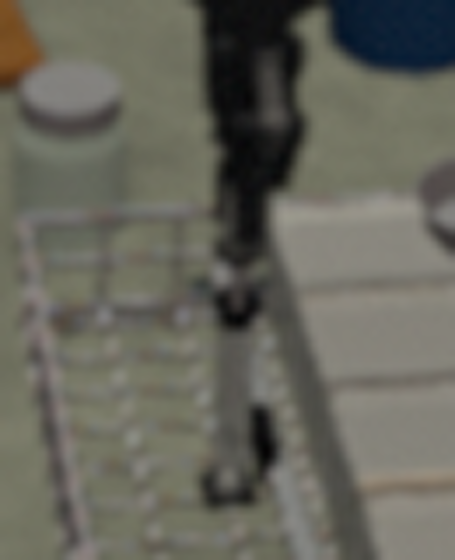

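```bash
python3 -m crank '[[[-1,1,3],0],[[-1.2,1,6],0],[[-1.2,1,9],0],[[-1.2,1,12],0],[[-1.2,1,15],0],[[-1.2,1,18],0],[[-1.2,1,20],0],[[-1.2,1,20],0]]'
```

```text
time_s: 11.22
ee_pos: [0.6257, 0.1457, 0.176]
eef_rot: [[-0.996, 0.088, -0.0], [0.088, 0.996, -0.0], [0.0, -0.0, -1.0]]
contact_force: [-0.8, -0.7, 2.1]
finger_gap: 0.0141
grasp_force: 39.4
```

```bash
python3 -m crank '[[[0,0,2],0],[[0,0,4],0],[[0,0,5.5],0],[[0,0,6.5],0],[[0,0,6.5],0]]'; python3 -m crank '[[[0,0,1],0],[[0,0,2],0],[[0,0,2],0]]'
```

```text
time_s: 11.85
ee_pos: [0.6258, 0.1458, 0.1696]
eef_rot: [[-0.996, 0.088, -0.0], [0.088, 0.996, -0.0], [0.0, -0.0, -1.0]]
contact_force: [-1.1, -1.4, 2.2]
finger_gap: 0.014
grasp_force: 39.4
time_s: 12.22
ee_pos: [0.6267, 0.1458, 0.1694]
eef_rot: [[-0.996, 0.088, 0.002], [0.088, 0.996, 0.001], [-0.002, 0.001, -1.0]]
contact_force: [-1.3, -1.4, 11.9]
finger_gap: 0.0139
grasp_force: 40.4
```

```bash
python3 -m crank '[[[0,0,-1],0],[[0,0,-1.5],0],[[0,0,-1.5],0]]'; python3 -m crank '[[[0,0,0],0],[[0,0,0],0],[[0,0,0],0],[[0,0,0],0],[[0,0,0],0],[[0,0,0],0]]' -0.2 && python3 -m crank '[[[0,0,-5],0],[[0,0,-20],0],[[0,0,-45],0],[[0,0,-70],0],[[0,0,-90],0],[[0,0,-100],0],[[0,0,-100],0]]' && python3 - <<'E'
from h import *
np.set_printoptions(precision=4,suppress=True)
s=eyes.grab_frame("side")
cv2.imwrite("pics/c7.png",cv2.resize(s[125:205,240:340],None,fx=7,fy=7,interpolation=cv2.INTER_CUBIC)[...,::-1])
print(proj("side",(.626,.146,.191)),proj("side",(.626,.146,.141)))
go((.46,.16,.27),(.46,.16,.072),(.505,.155,.072),yaw=85)
E
```

```text
time_s: 12.6
ee_pos: [0.6261, 0.1459, 0.1694]
eef_rot: [[-0.996, 0.088, 0.001], [0.088, 0.996, 0.0], [-0.001, 0.0, -1.0]]
contact_force: [-1.2, -0.2, 4.5]
finger_gap: 0.0137
grasp_force: 39.8
time_s: 13.35
ee_pos: [0.6259, 0.1459, 0.1693]
eef_rot: [[-0.996, 0.088, -0.0], [0.088, 0.996, 0.0], [0.0, 0.0, -1.0]]
contact_force: [0.0, -0.2, 0.8]
finger_gap: 0.0514
grasp_force: 0.0
time_s: 14.22
ee_pos: [0.6262, 0.1459, 0.2703]
eef_rot: [[-0.996, 0.088, 0.002], [0.088, 0.996, 0.001], [-0.002, 0.001, -1.0]]
contact_force: [0.2, -0.4, -0.9]
finger_gap: 0.0508
grasp_force: 0.0
[274.6675 154.0313] [273.9497 167.1996]
shift mm [166.4  -0.5  -0.7]
shift mm [166.4  -0.5 197.3]
shift mm [121.1  -1.6 197.3]
turn rad -0.0
```

View pics/c7.png

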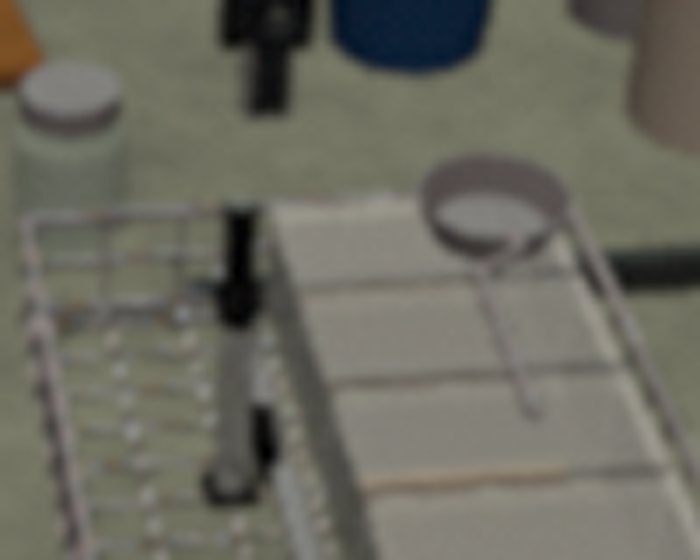

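```bash
python3 -m crank '[[[10,0,0],0],[[35,0,0],0],[[65,0,0],0],[[95,0,0],0],[[125,0,0],0],[[145,0,0],0],[[155,0,0],0],[[155,0,0],0]]' 1 20 && python3 -m crank '[[[0,0,12],0],[[0,0,40],0],[[0,0,75],0],[[0,0,110],0],[[0,0,145],0],[[0,0,175],0],[[0,0,192],0],[[0,0,198],0],[[0,0,198],0]]' && python3 -m crank '[[[-5,0,0],0],[[-12,0,0],0],[[-18,0,0],0],[[-24,0,0],0],[[-30,0,0],0],[[-34,0,0],0],[[-38,0,0],0],[[-42,0,0],0]]'
```

```text
time_s: 15.28
ee_pos: [0.471, 0.1596, 0.2692]
eef_rot: [[-0.996, 0.087, -0.0], [0.087, 0.996, 0.0], [0.0, 0.0, -1.0]]
contact_force: [-0.1, 0.7, -0.0]
finger_gap: 0.0005
grasp_force: 0.0
time_s: 16.4
ee_pos: [0.4716, 0.1591, 0.0708]
eef_rot: [[-0.996, 0.088, -0.001], [0.088, 0.996, -0.001], [0.001, -0.001, -1.0]]
contact_force: [-0.4, 0.1, 0.4]
finger_gap: -0.0003
grasp_force: 0.0
time_s: 17.4
ee_pos: [0.5135, 0.1558, 0.0712]
eef_rot: [[-0.996, 0.088, -0.0], [0.088, 0.996, -0.0], [0.0, -0.0, -1.0]]
contact_force: [1.2, 0.0, 0.3]
finger_gap: 0.0001
grasp_force: 0.0
```

```bash
python3 -m crank '[[[-3,0,0],0],[[-6,0,0],0],[[-9,0,0],0],[[-12,0,0],0],[[-15,0,0],0],[[-18,0,0],0],[[-21,0,0],0],[[-24,0,0],0],[[-27,0,0],0],[[-30,0,0],0]]'; python3 -m crank '[[[-4,0,0],0],[[-8,0,0],0],[[-12,0,0],0],[[-16,0,0],0],[[-20,0,0],0],[[-24,0,0],0],[[-28,0,0],0],[[-32,0,0],0],[[-36,0,0],0],[[-40,0,0],0]]'
```

```text
time_s: 18.65
ee_pos: [0.5432, 0.1532, 0.0712]
eef_rot: [[-0.996, 0.088, -0.0], [0.088, 0.996, -0.0], [0.0, -0.0, -1.0]]
contact_force: [-1.8, 2.0, 0.2]
finger_gap: -0.0004
grasp_force: 1.3
time_s: 19.9
ee_pos: [0.5832, 0.1497, 0.0712]
eef_rot: [[-0.996, 0.088, -0.0], [0.088, 0.996, 0.0], [0.0, 0.0, -1.0]]
contact_force: [-2.3, 2.2, -1.6]
finger_gap: -0.0002
grasp_force: 1.4
```

```bash
python3 - <<'E'
from h import *
np.set_printoptions(precision=4,suppress=True)
s=eyes.grab_frame("side");p=r.sense();print(p["ee_pos"],p["contact_force"])
cv2.imwrite("pics/c8.png",cv2.resize(s[120:245,220:400],None,fx=4,fy=4,interpolation=cv2.INTER_CUBIC)[...,::-1])
E
```

```text
[0.584  0.1495 0.0714] [-1.0798  0.6921 -0.2244]
```

```bash
python3 -m crank '[[[-3,0,0],0],[[-6,0,0],0],[[-9,0,0],0],[[-12,0,0],0],[[-15,0,0],0],[[-18,0,0],0],[[-21,0,0],0],[[-24,0,0],0],[[-27,0,0],0],[[-30,0,0],0]]'; python3 -m crank '[[[-2,0,0],0],[[-4,0,0],0],[[-6,0,0],0],[[-8,0,0],0]]'
```

```text
time_s: 21.2
ee_pos: [0.6131, 0.147, 0.0713]
eef_rot: [[-0.996, 0.088, -0.0], [0.088, 0.996, 0.0], [0.0, 0.0, -1.0]]
contact_force: [-3.4, 1.0, 2.5]
finger_gap: 0.0001
grasp_force: 1.3
time_s: 21.7
ee_pos: [0.621, 0.1463, 0.0713]
eef_rot: [[-0.996, 0.088, -0.0], [0.088, 0.996, 0.0], [0.0, 0.0, -1.0]]
contact_force: [-2.1, 0.6, 1.8]
finger_gap: -0.0002
grasp_force: 1.3
```

```bash
for i in 1 2 3; do python3 -m crank '[[[-2,0,0],0],[[-4,0,0],0],[[-6,0,0],0]]' | grep -E 'ee_pos|force'; done
```

```text
ee_pos: [0.627, 0.1458, 0.0713]
contact_force: [-2.7, -0.0, 1.9]
grasp_force: 1.3
ee_pos: [0.6329, 0.1453, 0.0713]
contact_force: [-2.6, 0.8, 1.9]
grasp_force: 1.3
ee_pos: [0.6345, 0.1452, 0.0708]
contact_force: [-21.0, 0.8, 15.1]
grasp_force: 10.9
```

```bash
python3 -m crank '[[[3,0,0],0],[[6,0,0],0],[[15,0,0],0],[[35,0,0],0],[[65,0,0],0],[[95,0,0],0],[[120,0,0],0],[[130,0,0],0],[[130,0,0],0]]'; python3 -m crank '[[[0,0,-10],0],[[0,0,-40],0],[[0,0,-80],0],[[0,0,-120],0],[[0,0,-130],0],[[0,0,-130],0],[[0,0,-130],0]]'; python3 - <<'E'
from h import *
np.set_printoptions(precision=4,suppress=True)
s=eyes.grab_frame("side")
cv2.imwrite("pics/c9.png",cv2.resize(s[115:315,190:400],None,fx=3,fy=3,interpolation=cv2.INTER_CUBIC)[...,::-1])
q=np.array([.626,.146])+.105*np.array([.996,-.087]);print(proj("side",(*q,.191)),proj("side",(*q,.141)))
E
```

```text
time_s: 23.95
ee_pos: [0.5096, 0.1564, 0.0716]
eef_rot: [[-0.996, 0.087, 0.001], [0.087, 0.996, 0.0], [-0.001, 0.0, -1.0]]
contact_force: [-0.2, -0.0, 0.3]
finger_gap: -0.0001
grasp_force: 0.0
time_s: 24.82
ee_pos: [0.5088, 0.1559, 0.2002]
eef_rot: [[-0.996, 0.088, -0.002], [0.088, 0.996, -0.001], [0.002, -0.001, -1.0]]
contact_force: [-0.0, 0.4, -0.2]
finger_gap: 0.0
grasp_force: 0.0
[307.603  151.9312] [306.0106 165.0504]
```

View pics/c9.png

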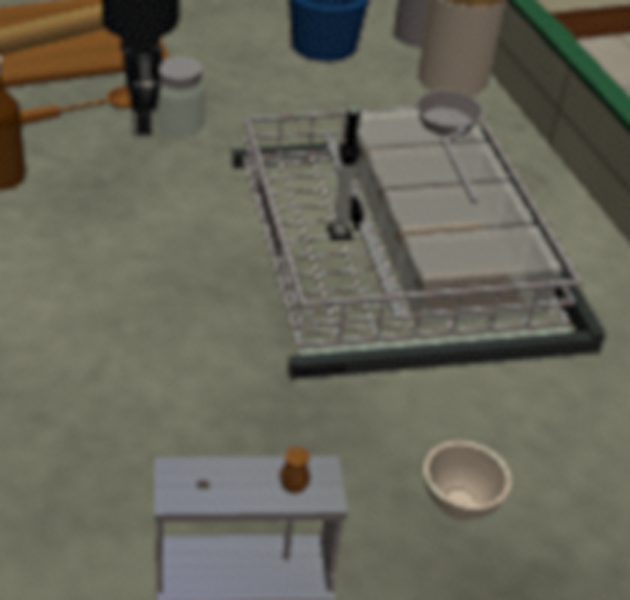

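The probe's black grip stands at about (352,130) in the crop, still seated in the sheath. The basket is flush with its frame, and the skewer at (295,470) and the bystanders are where they were.

```bash
python3 -c "
from station import job
print(job.close_job())"
```

```text
the job is handed in; nothing more can be done
None
```

The thermometer is in the sheath with its collar on the mouth and released, the basket is pushed shut against its stop, the skewer is still in its hole, and the job was handed in at about 25 s; the verdict wasn't shown.

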